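Fit the hose coupler and set the outlet valve two turns open

TASK

Two look-alike hose couplers stand on the bench, but only one has a socket wide enough for the brass spigot of the outlet station: find it by trying, push it fully home over the spigot and let go of it, and put the tight one in the small white tray. Then take the black crank handle of the blue valve wheel, turn it clockwise until the valve is closed against its stop, and back it off exactly two full turns. Finish while still gripping the handle there, so that a colleague can tighten the lock nut under the wheel; leave the sample cup and the dropper bottles where they stand.

Things in the scene. Friction and masses are not known exactly. Their poses are not given: they have to be found in the camera images.
- coupler_0_mid (a point): one of two look-alike hose couplers: upright steel barrel 30 mm wide, 36 mm high, open below (socket 29 mm deep), thinner brass barb above, 58 mm in all, 90 g. Point on its axis, 18 mm above the lower rim; z along the axis to the barb. One coupler's socket is 18 mm wide (goes on the spigot), the other's 13 mm (stops on the spigot's tip); not said which
- coupler_1_mid (a point): the other hose coupler, same shape and same point; the socket is the other one of the two widths
- spigot (a point): upright brass post 16 mm wide, 24 mm high, top 4 mm tapered to 10 mm. Point: centre of its foot, on a brass shoulder (28 mm wide) 46 mm above the worktop and 8 mm above the block; z up. A coupler fully home has its rim on the shoulder, its point 18 mm above this one. The block, 46 x 196 mm on a 76 x 214 mm plate, runs along -y of this frame; wheel axis 150 mm along -y
- wheel_axis (a point): centre of the blue valve wheel (rim 100 mm in diameter, rim bar 12 mm thick), on its vertical axis, in the plane of the rim, 104 mm above the worktop; fixed to the station
- crank_grip: black crank handle standing upright on the blue wheel's rim, 18 mm wide, 46 mm high, 50 mm from the wheel's axis; origin at its centre, 33 mm above the rim's plane. It revolves freely on its own pin, so it can be held without turning the hand and carried round in a circle. Moves with the wheel
- valve_wheel (a joint): turn of the blue wheel, rad: 0 is closed against the hard stop; grows as it opens, counter-clockwise seen from above, 2 pi a turn, up to 3 turns; starts open by less than a turn. Needs about 2 to 4 N at the handle and stays where it is left
- reject_tray: small white open tray fixed to the worktop, 90 x 130 mm outside and 24 mm high, thin floor and walls (2 mm), longer along its y; origin at the centre of its underside
- sample_cup_5: clear sample cup, 51 mm in diameter and 64 mm high, origin at the centre of its underside; bystander, leave it alone
- dropper_red: small white dropper bottle with red cap, 33 mm in diameter and 94 mm high, origin at the centre of its underside; bystander, leave it alone
- dropper_blue: small white dropper bottle with blue cap, 33 mm in diameter and 94 mm high, origin at the centre of its underside; bystander, leave it alone
Not all that is in view belongs to the job. What is shaped like the part that bears coupler_1_mid but brown or orange is not meant.

How it is judged:
By the outcome, as a careful person would: the job done as asked, in the order asked, and still so for the second after the job is handed in, while the arm keeps its last pose, push and grip.
It also fails if it takes over 67 s, if anything falls off the work surface, if the arm or the gripper's body presses on something with over 40 N, if the wrist force passes 120 N, or if a joint passes its speed limit or range.

ROBOT

A 6-joint arm with a two-finger parallel gripper is mounted at the origin on a cart in front of the work surface, level with it; the furniture and walls round the work are solid. World frame = base frame: x ahead of the robot, y to its left, z up, the work surface at z = 0. Lengths are in m, angles in rad, forces in N, time in s.
With the tool pointing down it reaches from about 0.425 to 0.95 m from the base axis. Payload 3.5 kg.
Tool frame: the origin (TCP) lies on the centre line of the jaws, within the pads' length; the fingertips stand 17 mm ahead of it and the grasp point (between the pads) lies 2 mm behind it; z points along the fingers, y is the line along which they close (so a half turn about z gives the same grasp; the last joint's range is limited). The gripper opens to 85 mm and grips with 20 to 120 N. Pads are 22 mm wide; open, the fingers measure 114 mm over their backs; the gripper's body (76 mm by 85 mm) begins 54 mm behind the grasp point. The pads swing forward as they close: fully open they stand 13 mm farther back than shut.
Start: joints at [1.009, 0.286, 1.577, -0, 1.279, -0.15], TCP at [0.27, 0.619, 0.248] pointing down, gripper open.
Joint ranges: [-2.77, 2.77], [-0.9, 2.22], [0.21, 2.48], [-1.53, 4.67], [0.24, 2.81], [-2.84, 2.84]. Speed limits (rad/s): [2.79, 2.79, 3.14, 3.14, 3.14, 3.14].

INTERFACE

Orientations are given as a unit quaternion [x, y, z, w].
In Python, from plant import ctrl gives the robot as it stands. The module is installed in compiled form; this text tells all that it offers.
- The arm moves only by the tool drive_tool, never from a script. Its argument "moves" is a list of rows, each a list of 3 entries, a list of its own where there are three numbers: the turn, a rotation vector about the tool's x, y, z in rad, then the shift along the tool's x, y, z in m, then the finger opening in m, from 0 to 0.0854. A call has 1 to 5 rows; each row shifts and turns the commanded pose from where the row before left it, along the tool's axes as they then stand; what a row does not reach is not made up. A row lasts 1/8 s, in which the tool goes at most 62.5 mm and 10.7 degrees, less where a joint would pass 70% of its speed; a pose out of reach is approached as far as the arm can. A call with a gripper value outside its range is refused whole. The fingers move at their own pace and stop on an object; "grip_force" is the grip in N (left out, the last holds). Time passes only in rows, so rows that do not move let the fingers close. It gives the time, the measured TCP pose, the force, the opening and the grip force at its end, in the units of the state.
- ctrl.get_state(): the state, without advancing time (a new reading comes with each control period).
- ctrl.read_camera(name): name is "scene" or "top" or "wrist"; returns a dict with "image" (400x640x3 uint8, red, green, blue), "fx", "fy", "cx", "cy" (pixels), "dist" ([k1, k2, p1, p2, k3] as OpenCV has them; the pictures are not rectified), "R" (3x3) and "t" (3): a world point X has camera coordinates R X + t. Camera axes: x right, y down, z forward; pixel columns grow to the right and rows downward; lengths in m; the calibration is good to about 2 mm. A picture is of the moment at which its call begins. There is no depth.
- ctrl.sign_off(): hands the job in; it is judged then, once.
The state is a dict: "time": time; "qpos": joint angles; "dq": joint speeds; "joint_efforts": joint torques, N m; "eef_pos": TCP position; "tcp_rot": TCP orientation; "contact_force": force on the tool from outside, world axes, zero at the start; "wrist_torque": the same for the moment, N m; "opening": opening from 0.0 (shut) to 1.0 (fully open); "finger_force": force on a finger pad.
Only numpy, scipy, OpenCV 4.12 (cv2) and the standard library are available. Lean on these libraries where they do the work, as an engineer would, in place of code of your own. Each camera call takes 0.05 s, during which the arm holds its last target. There are 200 camera calls.

## Working session

There is one attempt and no reset: what is moved stays moved. The work goes in short steps, Python scripts to look and compute and a tool call to move; the robot and the scene stay as the last step left them, time stands still between calls to the robot, and variables do not carry over. Pictures are saved under pics/ and viewed, at most 10 in all, crops included, and the job is handed in when it is done.

Besides the shell and the picture viewer there is one more tool, called after "Emit:" by a JSON object that holds its "method" and its "body". drive_tool: Moves the arm, as the interface text tells. Its arguments: {"type":"object","properties":{"moves":{"type":"array","items":{"type":"array"}},"grip_force":{"type":"number"}},"required":["moves"]}

```bash
mkdir -p pics; cat > h.py <<'E'
import numpy as np, cv2, json
from plant import ctrl
def grab(n):
    c=ctrl.read_camera(n); c['K']=np.array([[c['fx'],0,c['cx']],[0,c['fy'],c['cy']],[0,0,1.]]); c['D']=np.array(c['dist'],float); c['R']=np.array(c['R']); c['t']=np.array(c['t']); return c
def save(c,f,crop=None,s=1):
    im=c['image'][:,:,::-1]
    if crop: im=im[crop[1]:crop[3],crop[0]:crop[2]]
    cv2.imwrite('pics/'+f,cv2.resize(im,None,fx=s,fy=s,interpolation=cv2.INTER_CUBIC))
def ray(c,p):
    u=cv2.undistortPoints(np.array([[p]],float),c['K'],c['D'])[0,0]
    return -c['R'].T@c['t'], c['R'].T@np.array([u[0],u[1],1])
def onz(c,p,z):
    o,d=ray(c,p); return o+d*(z-o[2])/d[2]
def proj(c,X):
    return cv2.projectPoints(np.array(X,float).reshape(-1,3),cv2.Rodrigues(c['R'])[0],c['t'],c['K'],c['D'])[0][:,0]
def tri(cs,ps):
    A=np.zeros((3,3));b=np.zeros(3)
    for c,p in zip(cs,ps):
        o,d=ray(c,p);d=d/np.linalg.norm(d);M=np.eye(3)-np.outer(d,d);A+=M;b+=M@o
    return np.linalg.solve(A,b)
E
python3 - <<'E'
from h import *
for n in('scene','top','wrist'):
    c=grab(n); save(c,n+'0.png'); print(n,-c['R'].T@c['t'],c['fx'])
s=ctrl.get_state(); print({k:np.round(v,3) for k,v in s.items()})
a=[cv2.imread(f'pics/{n}0.png') for n in('scene','top')]
E
```

```text
scene [-0.19278423  0.75620608  0.8786937 ] 470.31634158701314
top [0.28971797 0.23845452 1.22503521] 392.75248370635774
wrist [0.20741243 0.64537708 0.37272438] 277.4107176162375
{'time': np.float64(0.15), 'qpos': array([ 1.009,  0.287,  1.578, -0.   ,  1.279, -0.15 ]), 'dq': array([ 0.   , -0.003, -0.003, -0.   ,  0.002,  0.   ]), 'joint_efforts': array([ 1.0000e-03, -4.0660e+01, -2.9314e+01, -0.0000e+00,  4.0000e-03,
       -0.0000e+00]), 'eef_pos': array([0.27 , 0.618, 0.247]), 'tcp_rot': array([ 0.204,  0.979, -0.001, -0.   ]), 'contact_force': array([ 0.228, -0.639,  0.674]), 'wrist_torque': array([-0.032, -0.039,  0.003]), 'finger_force': np.float64(0.0), 'opening': np.float64(0.998)}
```

View pics/scene0.png

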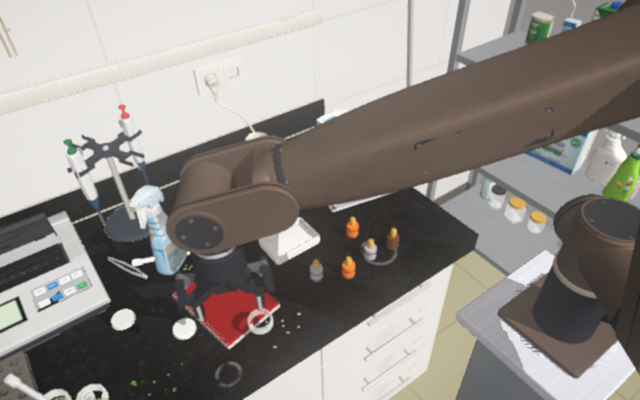

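View pics/top0.png

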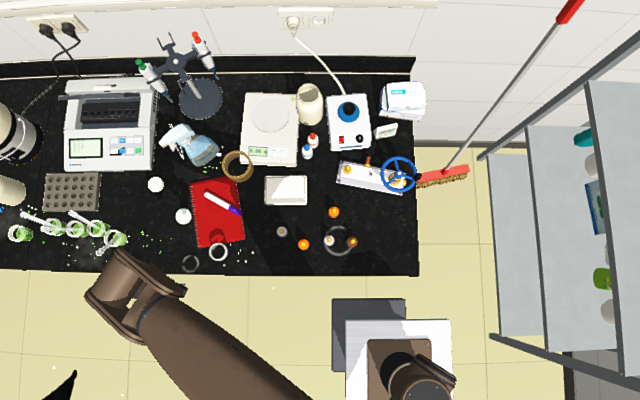

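The scene view shows a grey coupler at (316,270), another at (370,248), with orange ones at (352,228) and (348,267) and a brown one at (392,238). In the top view the grey ones are at (281,231) and (329,240). The station is at (375,176), the wheel at (398,174) and the tray at (286,190). Next I'll check a close crop.

```bash
python3 - <<'E'
from h import *
t=cv2.imread('pics/top0.png')[130:265,260:425]; s=cv2.imread('pics/scene0.png')[190:300,260:420]
a=cv2.resize(t,(660,540),interpolation=cv2.INTER_CUBIC); cv2.imwrite('pics/crop_top.png',a)
cv2.imwrite('pics/crop_scene.png',cv2.resize(s,(800,550),interpolation=cv2.INTER_CUBIC))
E
```

```text
(no output)
```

View pics/crop_top.png

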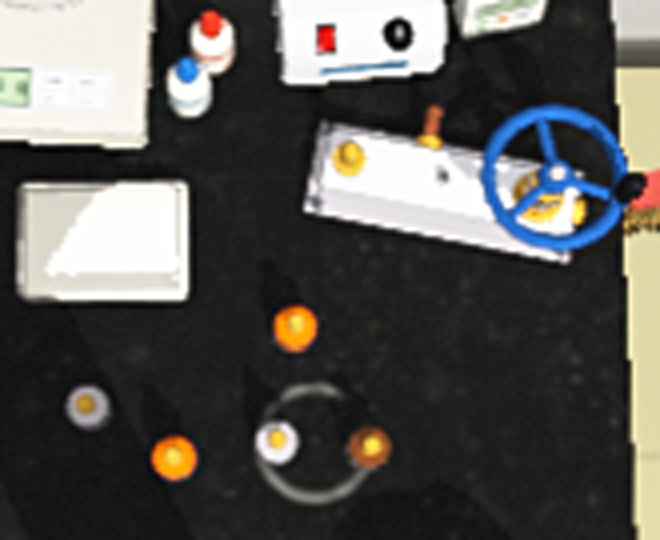

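View pics/crop_scene.png

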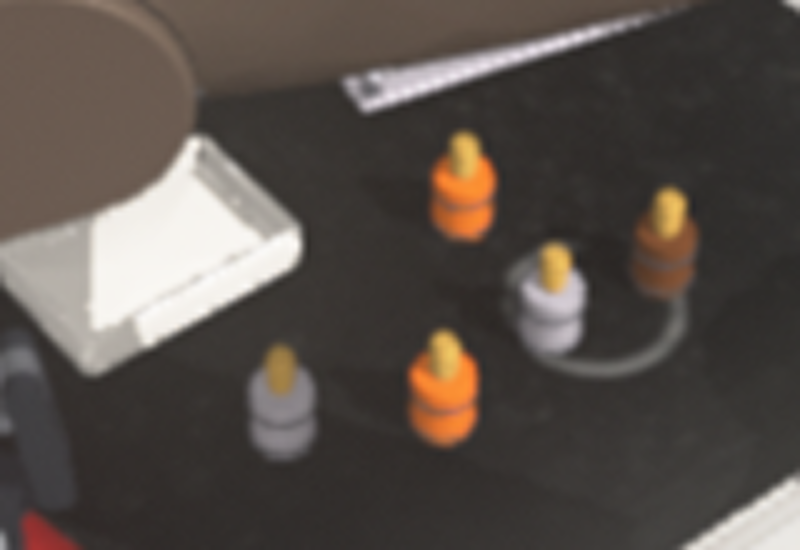

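Crop check: the candidates shaped like couplers in the top view are grey A (282,231), grey B (329,240), orange (303,244), orange (334,212) and brown (352,241). The two grey steel ones, A and B, are the ones I want. The ring round B is a flat mark on the bench. The black crank is at top (417,176), the wheel hub at (399,173) and the spigot at (347,169).

```bash
python3 - <<'E'
from h import *
c=grab('top'); s=grab('scene'); 
hsv=cv2.cvtColor(c['image'],cv2.COLOR_RGB2HSV); hs=cv2.cvtColor(s['image'],cv2.COLOR_RGB2HSV)
def cen(h,lo,hi,box):
    m=cv2.inRange(h,np.array(lo),np.array(hi)); k=np.zeros_like(m); k[box[1]:box[3],box[0]:box[2]]=m[box[1]:box[3],box[0]:box[2]]
    M=cv2.moments(k,True); y,x=np.nonzero(k); return (np.array([M['m10']/M['m00'],M['m01']/M['m00']]),int(M['m00']),(x.min(),y.min(),x.max(),y.max())) if M['m00'] else None
P=lambda n,p,z:print(n,np.round(p[0],1),p[1:],np.round(onz(c,p[0],z),4))
Y=([15,90,80],[32,255,255])
P('A',cen(hsv,*Y,(272,222,292,240)),.058); P('B',cen(hsv,*Y,(320,232,338,249)),.058)
P('spig',cen(hsv,*Y,(338,160,356,178)),.062)
for n,b in(('A',(305,255,328,285)),('B',(360,235,381,265))):
    r=cen(hs,*Y,b); print(n,'scene',r, onz(s,r[0],.047) if r else 0)
bl=cen(hsv,[100,120,80],[125,255,255],(375,145,425,200)); P('rim',bl,.104)
m=cv2.inRange(hsv,np.array([100,120,60]),np.array([125,255,255])); m[:,:375]=0;m[:145]=0;m[200:]=0
m[:, 430:]=0
pts=cv2.findNonZero(m); h=cv2.convexHull(pts); e=cv2.fitEllipse(h); print('ell',e,onz(c,e[0],.104))
P('hub?',cen(hsv,[0,0,170],[180,60,255],(395,169,404,178)),.12)
P('crank',cen(hsv,[0,0,0],[180,255,60],(411,170,423,182)),.16)
P('tray',cen(hsv,[0,0,120],[180,60,255],(260,170,311,210)),.01)
P('red',cen(hsv,[0,150,120],[6,255,255],(305,125,320,142)),.094);P('blue',cen(hsv,[100,150,100],[125,255,255],(300,140,314,155)),.094)
print('base',proj(c,[0,0,0]))
E
```

```text
A [280.6 230.5] (17, (np.int64(279), np.int64(229), np.int64(283), np.int64(232))) [0.4145 0.3549 0.058 ]
B [328.7 239.3] (15, (np.int64(327), np.int64(237), np.int64(330), np.int64(241))) [0.3891 0.2117 0.058 ]
spig [346.7 169.3] (52, (np.int64(343), np.int64(166), np.int64(350), np.int64(173))) [0.6028 0.1566 0.062 ]
A scene (array([315.60416667, 263.02083333]), 48, (np.int64(313), np.int64(259), np.int64(318), np.int64(268))) [0.41723659 0.35182429 0.047     ]
B scene (array([370.57692308, 242.51923077]), 52, (np.int64(368), np.int64(238), np.int64(374), np.int64(247))) [0.39167298 0.20632668 0.047     ]
rim [398.4 173.2] (498, (np.int64(380), np.int64(156), np.int64(416), np.int64(192))) [0.5805 0.0068 0.104 ]
ell ((398.5362854003906, 173.74136352539062), (35.62398147583008, 38.149314880371094), 131.1513671875) [0.57871266 0.00637646 0.104     ]
hub? [399.5 173.7] (14, (np.int64(397), np.int64(171), np.int64(403), np.int64(177))) [0.5747 0.0069 0.12  ]
crank [415.1 175.7] (55, (np.int64(411), np.int64(170), np.int64(420), np.int64(181))) [ 0.5587 -0.0288  0.16  ]
tray [285.6 189.9] (1235, (np.int64(264), np.int64(175), np.int64(306), np.int64(204))) [0.5487 0.347  0.01  ]
red [312.2 135.5] (28, (np.int64(310), np.int64(133), np.int64(315), np.int64(138))) [0.6999 0.2626 0.094 ]
blue [306.2 146.9] (22, (np.int64(304), np.int64(144), np.int64(308), np.int64(149))) [0.6636 0.2804 0.094 ]
base [[399.5862016  372.02811147]]
```

View pics/wrist0.png

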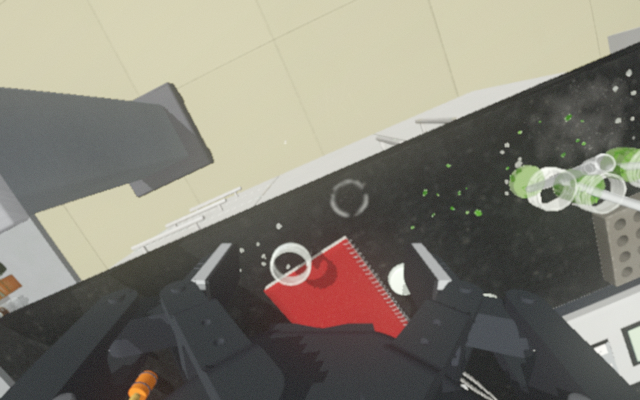

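The wrist view shows the gripper over the red notebook, with the clear cup at (290,264) well away from the work. I'll square the tool to the world axes and move over coupler A.

Emit:
{"method": "drive_tool", "body": {"moves": [[[0,0,-0.137],[-0.02,-0.045,0],0.06],[[0,0,-0.137],[-0.02,-0.045,0],0.06],[[0,0,-0.137],[-0.02,-0.045,0],0.06],[[0,0,0],[-0.03,-0.05,0.02],0.06],[[0,0,0],[-0.03,-0.05,0.02],0.06]], "grip_force": 40}}

```text
time: 0.88
eef_pos: [0.3516, 0.3719, 0.2084]
tcp_rot: [-0.0, 1.0, 0.0, 0.001]
contact_force: [0.5, 0.4, 0.4]
opening: 0.701
finger_force: 0.0
```

Emit:
{"method": "drive_tool", "body": {"moves": [[[0,0,0],[-0.035,-0.01,0.03],0.06],[[0,0,0],[-0.015,-0.005,0.02],0.06],[[0,0,0],[0,0,0],0.06]]}}

```text
time: 1.25
eef_pos: [0.4007, 0.357, 0.1565]
tcp_rot: [0.001, 1.0, -0.001, -0.002]
contact_force: [-0.2, 0.5, -0.0]
opening: 0.705
finger_force: 0.0
```

```bash
python3 - <<'E'
from h import *
c=grab('wrist'); save(c,'w1.png'); s=ctrl.get_state(); print(np.round(s['eef_pos'],4)); 
e=s['eef_pos']
print('cam',-c['R'].T@c['t'],c['R'][2], proj(c,[e,[.4145,.355,.058],[.4145,.355,0],[e[0],e[1],0.02]]))
E
```

```text
[0.4007 0.3578 0.1578]
cam [0.33295685 0.35734304 0.28236081] [ 0.26424288 -0.00364744 -0.96444927] [[323.30780119 265.3958053 ]
 [319.49650653 222.83900016]
 [319.957694   204.07980999]
 [322.62986866 196.22660916]]
```

View pics/w1.png

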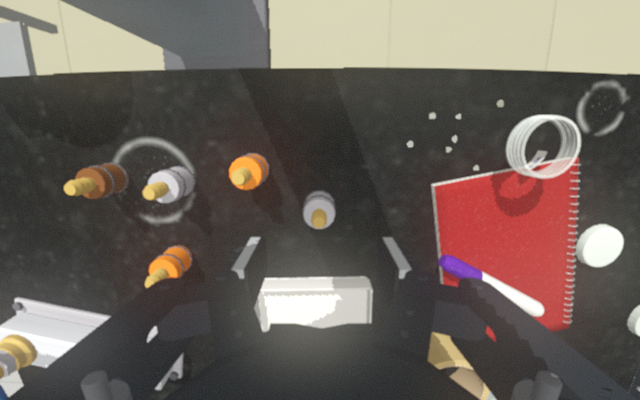

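The wrist view shows A's barb at about (320,216) where projection put it, B's at (155,190), orange ones at (245,172) and (165,268), and the clear cup at (540,145). I'll measure A precisely from this view.

```bash
cat >> h.py <<'E'
def yel(c,box):
    h=cv2.cvtColor(c['image'],cv2.COLOR_RGB2HSV); m=cv2.inRange(h,np.array([15,90,60]),np.array([32,255,255]))
    k=np.zeros_like(m); k[box[1]:box[3],box[0]:box[2]]=m[box[1]:box[3],box[0]:box[2]]; return k
E
python3 - <<'E'
from h import *
c=grab('wrist')
for n,b in(('A',(300,190,340,240)),('B',(135,170,172,210))):
    k=yel(c,b); y,x=np.nonzero(k); print(n,x.min(),x.max(),y.min(),y.max(),len(x))
    ee=cv2.minAreaRect(cv2.findNonZero(k)); print(ee)
    p=(x.mean(),y.mean()); print(onz(c,p,.047),onz(c,p,.058))
# far end of barb (top disk) at A: bottom edge row
k=yel(c,(300,190,340,240)); y,x=np.nonzero(k)
for X in(.41,.414,.418): print(X,proj(c,[[X,.355,.058],[X+.004,.355,.058],[X-.004,.355,.058],[X-.004,.355,.036],[X,.355,.036]]).round(1).tolist())
m=cv2.inRange(cv2.cvtColor(c['image'],cv2.COLOR_RGB2HSV),np.array([0,0,70]),np.array([180,70,255])); m[:,:300]=0;m[:,340:]=0;m[:185]=0;m[235:]=0
y,x=np.nonzero(m);print('steel',x.min(),x.max(),y.min(),y.max())
for X in (.411,.415): print(proj(c,[[X-.015,.355,.036],[X+.015,.355,.036],[X-.015,.355,0],[X,.34,.036],[X,.37,.036]]).round(1).tolist())
E
```

```text
A 311 324 209 226 210
((317.5, 217.5), (17.0, 13.0), 90.0)
[0.41414806 0.35404402 0.047     ] [0.41036216 0.35422629 0.058     ]
B 141 167 182 199 352
((154.11538696289062, 190.57691955566406), (16.473758697509766, 26.671794891357422), 78.69007110595703)
[0.38830699 0.20850292 0.047     ] [0.38572264 0.2154525  0.058     ]
0.41 [[318.3, 217.1], [318.3, 221.5], [318.3, 212.7], [318.5, 205.4], [318.6, 209.5]]
0.414 [[318.3, 221.5], [318.4, 225.9], [318.3, 217.1], [318.6, 209.5], [318.6, 213.6]]
0.418 [[318.4, 225.9], [318.4, 230.2], [318.3, 221.5], [318.6, 213.6], [318.6, 217.6]]
steel 300 334 189 234
[[318.5, 195.0], [318.7, 225.6], [318.9, 186.5], [302.5, 210.6], [334.6, 210.5]]
[[318.5, 199.2], [318.7, 229.5], [318.9, 190.2], [302.6, 214.6], [334.6, 214.5]]
```

A is at (0.414, 0.3545). Descending to grip it.

Emit:
{"method": "drive_tool", "body": {"moves": [[[0,0,0],[-0.0135,-0.003,0.04],0.06],[[0,0,0],[0,0,0.05],0.06],[[0,0,0],[0,0,0.03],0.06],[[0,0,0],[0,0,0.012],0.06],[[0,0,0],[0,0,0],0.06]]}}

```text
time: 1.98
eef_pos: [0.4144, 0.3558, 0.0269]
tcp_rot: [-0.0, 1.0, 0.0, 0.0]
contact_force: [0.1, 0.4, 0.5]
opening: 0.701
finger_force: 0.0
```

Emit:
{"method": "drive_tool", "body": {"moves": [[[0,0,0],[0,-0.001,0.002],0.06],[[0,0,0],[0,0,0],0.02],[[0,0,0],[0,0,0],0.02],[[0,0,0],[0,0,0],0.02],[[0,0,0],[0,0,0],0.02]], "grip_force": 40}}

```text
time: 2.6
eef_pos: [0.4153, 0.3546, 0.0256]
tcp_rot: [0.0, 1.0, 0.0, 0.001]
contact_force: [-1.7, -0.7, 6.6]
opening: 0.338
finger_force: 39.6
```

Emit:
{"method": "drive_tool", "body": {"moves": [[[0,0,0],[0,0,-0.06],0.02],[[0,0,0],[-0.02,-0.02,-0.055],0.02],[[0,0,0],[-0.045,-0.025,-0.035],0.02],[[0,0,0],[-0.05,-0.025,-0.015],0.02],[[0,0,0],[-0.04,-0.02,0],0.02]]}}

```text
time: 3.22
eef_pos: [0.572, 0.2632, 0.1915]
tcp_rot: [0.001, 1.0, 0.001, 0.002]
contact_force: [-0.5, 0.2, -0.9]
opening: 0.333
finger_force: 40.0
```

Emit:
{"method": "drive_tool", "body": {"moves": [[[0,0,0],[-0.03,-0.015,0],0.02],[[0,0,0],[0,0,0],0.02],[[0,0,0],[0,0,0],0.02]]}}

```text
time: 3.6
eef_pos: [0.5986, 0.2491, 0.1883]
tcp_rot: [0.0, 1.0, -0.0, -0.001]
contact_force: [-0.1, 0.5, -0.5]
opening: 0.335
finger_force: 40.0
```

```bash
python3 - <<'E'
from h import *
c=grab('wrist'); save(c,'w2.png'); s=ctrl.get_state(); print(np.round(s['eef_pos'],4),s['opening']); 
print(proj(c,[[.603,.1566,.07],[.603,.1566,.046]]))
E
```

```text
[0.5983 0.2494 0.1886] 0.3372710525540589
[[221.28973426 205.76780851]
 [229.54601697 198.97217321]]
```

View pics/w2.png

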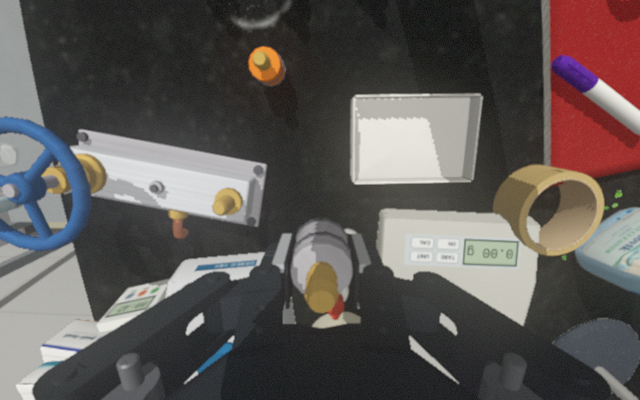

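The wrist view shows the spigot at (227,203), the tray at (417,140) and the held coupler's barb at (321,290). Now I'll measure the spigot and the coupler's offset in the hand.

```bash
python3 - <<'E'
from h import *
c=grab('wrist'); s=ctrl.get_state(); e=s['eef_pos']
k=yel(c,(205,180,250,222)); y,x=np.nonzero(k); print('spig',x.min(),x.max(),y.min(),y.max(),len(x))
save(c,'w2c.png',(190,165,260,235),8)
for X,Y in((.603,.1566),(.600,.1566),(.603,.153)):
    a=np.linspace(0,2*np.pi,40)
    def circ(r,z): return proj(c,np.c_[X+r*np.cos(a),Y+r*np.sin(a),0*a+z])
    q=np.vstack([circ(.014,.046),circ(.014,.038),circ(.008,.066),circ(.005,.070)]); print(X,Y,q.min(0).round(1),q.max(0).round(1),'tip',circ(.005,.07).min(0).round(1),circ(.005,.07).max(0).round(1))
k=yel(c,(295,255,345,320)); y,x=np.nonzero(k); print('barb',x.min(),x.max(),y.min(),y.max())
for dx in(-.002,0,.002):
    X,Y,Z=e[0]+dx,e[1],e[2]-.025
    q=proj(c,np.vstack([np.c_[X+.005*np.cos(a),Y+.005*np.sin(a),0*a+Z+z] for z in(.036,.058)])); print(dx,q.min(0).round(1),q.max(0).round(1))
# tray outer
h=cv2.cvtColor(c['image'],cv2.COLOR_RGB2HSV); 
print('traycorners',[onz(c,p,.024).round(3).tolist() for p in((351,95),(481,94),(474,184),(351,184))])
E
```

```text
spig 213 240 188 214 577
0.603 0.1566 [214.  183.8] [245.2 212.8] tip [215.6 200.6] [226.4 211. ]
0.6 0.1566 [213.7 180.9] [245.  209.7] tip [215.3 197.5] [226.1 207.9]
0.603 0.153 [210.2 183.8] [241.8 212.8] tip [211.8 200.7] [222.5 211. ]
barb 304 338 262 313
-0.002 [309.2 262.2] [335. 312.]
0 [309.3 266.1] [335.  316.3]
0.002 [309.3 270. ] [334.9 320.5]
traycorners [[0.503, 0.279, 0.024], [0.501, 0.409, 0.024], [0.592, 0.414, 0.024], [0.592, 0.281, 0.024]]
```

View pics/w2c.png

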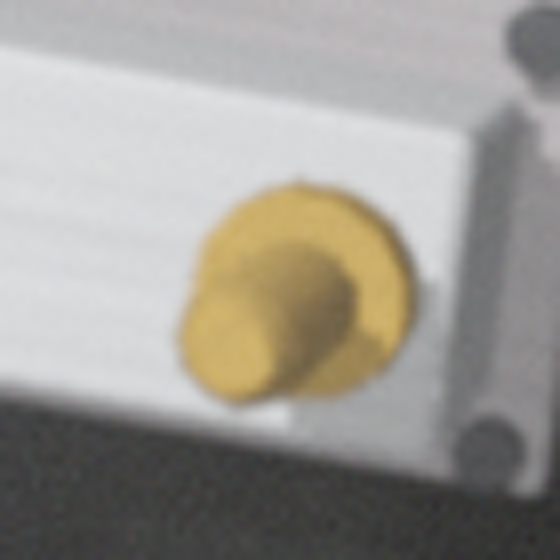

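The spigot sits about 3 mm off the first estimate, near (0.606, 0.1535). I'll take one closer view on the way in.

Emit:
{"method": "drive_tool", "body": {"moves": [[[0,0,0],[-0.008,-0.03,0.01],0.02],[[0,0,0],[0,-0.02,0.01],0.02],[[0,0,0],[0,0,0],0.02],[[0,0,0],[0,0,0],0.02]]}}

```text
time: 4.2
eef_pos: [0.6072, 0.1996, 0.1695]
tcp_rot: [0.0, 1.0, 0.0, 0.0]
contact_force: [-0.1, 0.3, -1.4]
opening: 0.333
finger_force: 40.0
```

```bash
python3 - <<'E'
from h import *
c=grab('wrist'); s=ctrl.get_state(); print(s['eef_pos'].round(4))
q=proj(c,[[.606,.1535,.07],[.606,.1535,.046]]); print(q)
p=q.mean(0).astype(int); b=(p[0]-35,p[1]-35,p[0]+35,p[1]+35); print(b)
im=c['image'].copy()
a=np.linspace(0,2*np.pi,60)
for r,z in((.014,.046),(.005,.07)):
    for u in proj(c,np.c_[.606+r*np.cos(a),.1535+r*np.sin(a),0*a+z]).round().astype(int): im[u[1],u[0]]=[255,0,0]
c['image']=im; save(c,'w3c.png',b,8)
E
```

```text
[0.6074 0.1998 0.1698]
[[267.10111851 205.48497987]
 [271.93038656 198.1164943 ]]
(np.int64(234), np.int64(166), np.int64(304), np.int64(236))
```

View pics/w3c.png

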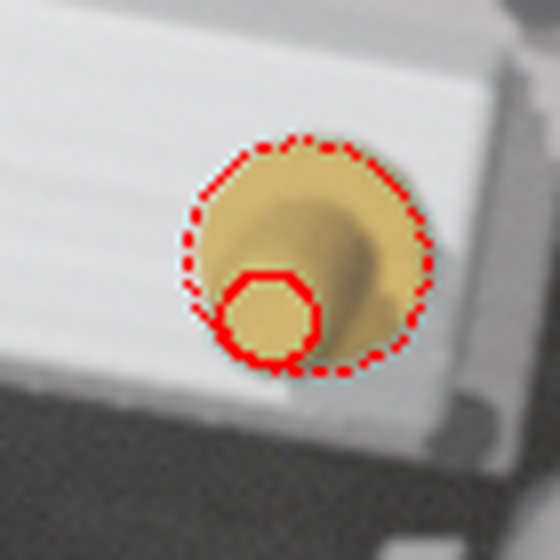

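The overlay matches the spigot, with y about 0.154. I'll move over it and probe downward.

Emit:
{"method": "drive_tool", "body": {"moves": [[[0,0,0],[0,-0.0305,0.01],0.02],[[0,0,0],[0,-0.015,0.025],0.02],[[0,0,0],[0,0,0.02],0.02],[[0,0,0],[0,0,0.01],0.02],[[0,0,0],[0,0,0],0.02]]}}

```text
time: 4.88
eef_pos: [0.6068, 0.1544, 0.1034]
tcp_rot: [-0.0, 1.0, 0.0, -0.001]
contact_force: [0.3, -0.2, -1.0]
opening: 0.341
finger_force: 40.0
```

Emit:
{"method": "drive_tool", "body": {"moves": [[[0,0,0],[0,0,0.004],0.02],[[0,0,0],[0,0,0.004],0.02],[[0,0,0],[0,0,0.003],0.02],[[0,0,0],[0,0,0.003],0.02],[[0,0,0],[0,0,0],0.02]]}}

```text
time: 5.5
eef_pos: [0.6072, 0.1534, 0.09]
tcp_rot: [0.0, 1.0, -0.0, -0.0]
contact_force: [-0.8, -0.2, -0.7]
opening: 0.333
finger_force: 40.0
```

Emit:
{"method": "drive_tool", "body": {"moves": [[[0,0,0],[0,0,0.003],0.02],[[0,0,0],[0,0,0.003],0.02],[[0,0,0],[0,0,0.003],0.02],[[0,0,0],[0,0,0.003],0.02],[[0,0,0],[0,0,0],0.02]]}}

```text
time: 6.12
eef_pos: [0.6071, 0.1535, 0.0779]
tcp_rot: [0.0, 1.0, -0.0, -0.0]
contact_force: [-0.2, 0.1, -0.9]
opening: 0.334
finger_force: 40.0
```

A slides on freely, so it is the wide one. Pushing it home.

Emit:
{"method": "drive_tool", "body": {"moves": [[[0,0,0],[0,0,0.003],0.02],[[0,0,0],[0,0,0.003],0.02],[[0,0,0],[0,0,0.002],0.02],[[0,0,0],[0,0,0.001],0.02],[[0,0,0],[0,0,0],0.02]]}}

```text
time: 6.75
eef_pos: [0.6075, 0.1535, 0.0716]
tcp_rot: [0.0, 1.0, -0.0, -0.001]
contact_force: [-4.6, -0.2, 8.8]
opening: 0.34
finger_force: 41.0
```

Emit:
{"method": "drive_tool", "body": {"moves": [[[0,0,0],[0,0,0.002],0.02],[[0,0,0],[0,0,0.001],0.02],[[0,0,0],[0,0,0],0.02]]}}

```text
time: 7.12
eef_pos: [0.6076, 0.1536, 0.0715]
tcp_rot: [0.0, 1.0, -0.0, -0.001]
contact_force: [-12.4, -2.1, 20.8]
opening: 0.337
finger_force: 42.2
```

Firmly seated. I'll relieve the push, open and rise.

Emit:
{"method": "drive_tool", "body": {"moves": [[[0,0,0],[0,0,-0.003],0.02],[[0,0,0],[0,0,-0.0015],0.02],[[0,0,0],[0,0,0],0.058],[[0,0,0],[0,0,0],0.058],[[0,0,0],[0,0,0],0.058]]}}

```text
time: 7.75
eef_pos: [0.6071, 0.1535, 0.0703]
tcp_rot: [0.0, 1.0, -0.0, -0.0]
contact_force: [-0.5, 0.9, 0.1]
opening: 0.678
finger_force: 0.0
```

Emit:
{"method": "drive_tool", "body": {"moves": [[[0,0,0],[0,0,-0.02],0.058],[[0,0,0],[0,0,-0.05],0.058],[[0,0,0],[0.045,0.02,-0.03],0.058],[[0,0,0],[0.055,0.02,0],0.058],[[0,0,0],[0.055,0.015,0],0.058]]}}

```text
time: 8.38
eef_pos: [0.4517, 0.2093, 0.1731]
tcp_rot: [0.001, 1.0, 0.001, 0.002]
contact_force: [-0.5, 0.5, -0.3]
opening: 0.681
finger_force: 0.0
```

Emit:
{"method": "drive_tool", "body": {"moves": [[[0,0,0],[0.04,0.015,0.01],0.058],[[0,0,0],[0,0,0],0.058],[[0,0,0],[0,0,0],0.058]]}}

```text
time: 8.75
eef_pos: [0.4136, 0.2239, 0.1624]
tcp_rot: [0.0, 1.0, 0.0, 0.002]
contact_force: [-0.4, -1.2, 1.0]
opening: 0.676
finger_force: 0.0
```

```bash
python3 - <<'E'
from h import *
c=grab('wrist'); s=ctrl.get_state(); print(s['eef_pos'].round(4))
q=proj(c,[[.388,.2095,.047],[.388,.2095,.058],[.388,.2095,0]]); print(q)
k=yel(c,(int(q[0,0])-25,int(q[0,1])-25,int(q[0,0])+25,int(q[0,1])+25)); y,x=np.nonzero(k); print(x.min(),x.max(),y.min(),y.max(),len(x))
a=np.linspace(0,2*np.pi,60)
for X,Y in((.388,.2095),(.392,.2095),(.388,.2135)):
    w=proj(c,np.vstack([np.c_[X+.005*np.cos(a),Y+.005*np.sin(a),0*a+z] for z in(.036,.058)])); print(w.min(0).round(1),w.max(0).round(1))
# seated coupler from top
t=grab('top'); k=yel(t,(335,155,360,180)); y,x=np.nonzero(k); p=(x.mean(),y.mean()); print('A barb',p,len(x),onz(t,p,.104),'expect',proj(t,[[.606,.154,.104],[.606,.154,.082]]))
im=t['image'];save(t,'t2.png',(330,140,430,210),6)
h=cv2.cvtColor(im,cv2.COLOR_RGB2HSV); m=cv2.inRange(h,np.array([0,0,0]),np.array([180,255,60])); 
E
```

```text
[0.4141 0.2237 0.1623]
[[304.99292862 173.13347128]
 [304.2587629  175.4458372 ]
 [307.52332382 165.16714172]]
299 313 166 181 191
[298.3 165.6] [311.1 181.3]
[298.4 169.9] [311.2 185.9]
[303.1 165.6] [315.5 181.3]
A barb (np.float64(348.2857142857143), np.float64(164.76190476190476)) 21 [0.60538576 0.15476639 0.104     ] expect [[348.54185814 164.56318232]
 [348.01729376 166.54433032]]
```

A sits on the spigot. B is at (0.388, 0.2105), so I'll go for it.

Emit:
{"method": "drive_tool", "body": {"moves": [[[0,0,0],[0.026,-0.0135,0.03],0.058],[[0,0,0],[0,0,0.05],0.058],[[0,0,0],[0,0,0.035],0.058],[[0,0,0],[0,0,0.021],0.058],[[0,0,0],[0,0,0],0.058]]}}

```text
time: 9.48
eef_pos: [0.3862, 0.2095, 0.0235]
tcp_rot: [0.001, 1.0, -0.001, -0.002]
contact_force: [0.2, 0.3, 0.1]
opening: 0.679
finger_force: 0.0
```

Emit:
{"method": "drive_tool", "body": {"moves": [[[0,0,0],[-0.002,0.001,-0.001],0.058],[[0,0,0],[0,0,0],0.02],[[0,0,0],[0,0,0],0.02],[[0,0,0],[0,0,0],0.02],[[0,0,0],[0,0,0],0.02]]}}

```text
time: 10.1
eef_pos: [0.3897, 0.2115, 0.0272]
tcp_rot: [0.0, 1.0, 0.0, 0.001]
contact_force: [0.3, -1.2, 6.8]
opening: 0.336
finger_force: 39.4
```

Emit:
{"method": "drive_tool", "body": {"moves": [[[0,0,0],[0,0,-0.05],0.02],[[0,0,0],[0,0,-0.05],0.02],[[0,0,0],[-0.045,0.035,0],0.02],[[0,0,0],[-0.045,0.035,0],0.02],[[0,0,0],[-0.045,0.035,0],0.02]]}}

```text
time: 10.72
eef_pos: [0.5245, 0.3172, 0.1262]
tcp_rot: [0.0, 1.0, 0.0, 0.0]
contact_force: [1.2, -0.8, -0.7]
opening: 0.334
finger_force: 39.9
```

Emit:
{"method": "drive_tool", "body": {"moves": [[[0,0,0],[-0.022,0.03,0.02],0.02],[[0,0,0],[0,0,0.03],0.02],[[0,0,0],[0,0,0.025],0.02],[[0,0,0],[0,0,0],0.02]]}}

```text
time: 11.22
eef_pos: [0.543, 0.3452, 0.0475]
tcp_rot: [0.0, 1.0, -0.001, -0.003]
contact_force: [0.2, -0.3, -0.7]
opening: 0.338
finger_force: 39.9
```

Emit:
{"method": "drive_tool", "body": {"moves": [[[0,0,0],[0,0,0.01],0.02],[[0,0,0],[0,0,0.005],0.02],[[0,0,0],[0,0,0.002],0.02],[[0,0,0],[0,0,0.001],0.02],[[0,0,0],[0,0,0],0.02]]}}

```text
time: 11.85
eef_pos: [0.5457, 0.3461, 0.0332]
tcp_rot: [0.0, 1.0, 0.0, 0.0]
contact_force: [0.1, -0.5, -0.4]
opening: 0.332
finger_force: 39.9
```

Emit:
{"method": "drive_tool", "body": {"moves": [[[0,0,0],[0,0,0.0015],0.02],[[0,0,0],[0,0,0.0015],0.02],[[0,0,0],[0,0,0.001],0.02],[[0,0,0],[0,0,0],0.02]]}}

```text
time: 12.35
eef_pos: [0.5456, 0.3461, 0.0293]
tcp_rot: [0.0, 1.0, -0.0, -0.0]
contact_force: [-2.3, -1.4, 2.9]
opening: 0.336
finger_force: 40.3
```

Touching the tray floor. Releasing and rising, then over towards the wheel.

Emit:
{"method": "drive_tool", "body": {"moves": [[[0,0,0],[0,0,0],0.055],[[0,0,0],[0,0,0],0.055],[[0,0,0],[0,0,0],0.055],[[0,0,0],[0,0,-0.02],0.055],[[0,0,0],[0,0,-0.05],0.055]]}}

```text
time: 12.98
eef_pos: [0.5437, 0.3452, 0.0974]
tcp_rot: [0.0, 1.0, -0.001, -0.003]
contact_force: [-0.0, 0.5, 0.5]
opening: 0.645
finger_force: 0.0
```

Emit:
{"method": "drive_tool", "body": {"moves": [[[0,0,0],[0,0,-0.06],0.055],[[0,0,0],[0,-0.04,-0.06],0.055],[[0,0,0],[0,-0.06,-0.02],0.055],[[0,0,0],[0,-0.06,0],0.055],[[0,0,0],[0,-0.06,0],0.055]]}}

```text
time: 13.6
eef_pos: [0.5455, 0.1305, 0.2331]
tcp_rot: [0.0, 1.0, 0.0, 0.002]
contact_force: [0.9, -0.1, 0.8]
opening: 0.647
finger_force: 0.0
```

Emit:
{"method": "drive_tool", "body": {"moves": [[[0,0,0],[-0.02,-0.03,0],0.055],[[0,0,0],[-0.02,-0.02,0],0.055],[[0,0,0],[0,0,0],0.055],[[0,0,0],[0,0,0],0.055]]}}

```text
time: 14.1
eef_pos: [0.585, 0.0825, 0.2313]
tcp_rot: [0.0, 1.0, 0.0, 0.0]
contact_force: [0.5, -0.5, 0.1]
opening: 0.643
finger_force: 0.0
```

```bash
python3 - <<'E'
from h import *
t=grab('top'); c=grab('wrist'); s=ctrl.get_state(); print(s['eef_pos'].round(4))
k=yel(t,(265,170,310,210)); y,x=np.nonzero(k); print('B', len(x), onz(t,(x.mean(),y.mean()),.06).round(3) if len(x) else 0)
sp=np.array([.606,.154]); 
q=proj(c,[[.5787,.0064,.104],[.5587,-.0288,.16],[.5587,-.0288,.114]]).round(1); print(q)
print(cv2.cvtColor(c['image'],cv2.COLOR_RGB2HSV)[int(q[1,1]),int(q[1,0])])
save(c,'w4.png')
E
```

```text
[0.5848 0.083  0.231 ]
B 17 [0.543 0.346 0.06 ]
[[240.2 192. ]
 [169.2 183.9]
 [196.2 172.9]]
[12 20 64]
```

View pics/w4.png

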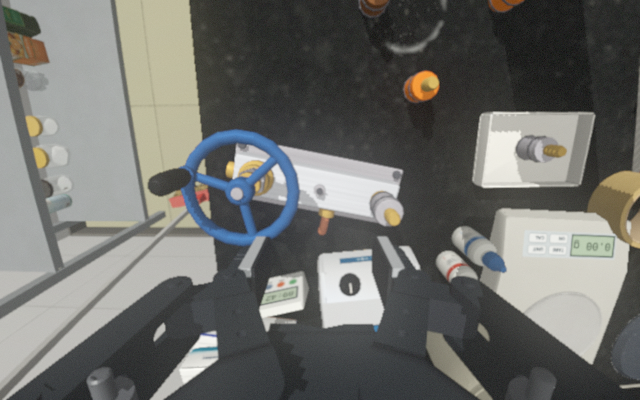

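This view shows coupler B upright in the tray at (540,150) and A seated at (385,207). The wheel is centred at (241,188) and the black crank runs from (155,184) to (188,178). Next I'll measure the wheel and crank.

```bash
python3 - <<'E'
from h import *
c=grab('wrist'); h=cv2.cvtColor(c['image'],cv2.COLOR_RGB2HSV)
m=cv2.inRange(h,np.array([100,120,60]),np.array([125,255,255])); m[:,:175]=0;m[:,305:]=0;m[:125]=0;m[250:]=0
pts=cv2.findNonZero(m)[:,0].astype(float)
W=np.array([onz(c,p,.104) for p in cv2.convexHull(pts.astype(np.int32))[:,0]])[:,:2]
from scipy.optimize import least_squares
f=least_squares(lambda v:np.hypot(*(W-v[:2]).T)-v[2],[.58,.006,.055],loss='soft_l1',f_scale=.001); print('wheel',f.x, np.abs(f.fun).mean())
d=cv2.inRange(h,np.array([0,0,0]),np.array([180,255,60])); k=np.zeros_like(d); k[160:202,142:192]=d[160:202,142:192]
n,l,st,cc=cv2.connectedComponentsWithStats(k); print(st[1:],cc[1:].round(1))
i=1+st[1:,4].argmax(); p=cc[i]; g=onz(c,p,.137); print('grip',g)
print(np.hypot(*(g[:2]-f.x[:2])), proj(c,[[*g[:2],.114],[*g[:2],.16]]))
sp=np.array([.606,.154]); print('axis dist',np.hypot(*(f.x[:2]-sp)),(f.x[:2]-sp))
E
```

```text
wheel [0.57707903 0.00572066 0.05517928] 0.0005204289690221419
[[182 171   2   2   3]
 [185 171   3   3   4]
 [183 175   3   3   6]
 [178 175  12  13  49]
 [180 176   2   1   2]
 [171 180   1   1   1]
 [173 180   6   7  15]
 [170 182   3   2   3]
 [170 186   3   2   3]
 [172 186   7   5  10]
 [168 188   1   2   2]
 [162 191   7   4   7]
 [170 190   1   1   1]
 [159 194   1   1   1]] [[182.7 171.7]
 [186.  172. ]
 [183.8 175.7]
 [184.  180.5]
 [180.5 176. ]
 [171.  180. ]
 [175.6 182.9]
 [171.  182.3]
 [171.  186.7]
 [174.7 188.1]
 [168.  188.5]
 [165.  192.6]
 [170.  190. ]
 [159.  194. ]]
grip [ 0.56082051 -0.02889669  0.137     ]
0.03824527006521979 [[196.14822725 175.36390215]
 [169.17773798 186.771041  ]]
axis dist 0.15107343857161687 [-0.02892097 -0.14827934]
```

```bash
python3 - <<'E'
from h import *
c=grab('wrist'); h=cv2.cvtColor(c['image'],cv2.COLOR_RGB2HSV)
for V in (80,95,110):
    d=cv2.inRange(h,np.array([0,0,0]),np.array([180,110,V])); k=np.zeros_like(d); k[158:205,138:195]=d[158:205,138:195]
    n,l,st,cc=cv2.connectedComponentsWithStats(k); i=1+st[1:,4].argmax(); p=cc[i]; g=onz(c,p,.137); print(V,st[i],p.round(1),'grip',g, np.hypot(g[0]-.577,g[1]-.0057))
A=np.array([.577,.0057])
a=np.arctan2(g[1]-A[1],g[0]-A[0]); G=A+.05*np.array([np.cos(a),np.sin(a)]); print(np.degrees(a),G)
t=np.linspace(0,2*np.pi,40)
q=proj(c,np.vstack([np.c_[G[0]+.009*np.cos(t),G[1]+.009*np.sin(t),0*t+z] for z in(.114,.16)])); print(q.min(0),q.max(0))
E
```

```text
80 [148 169  43  27 762] [168.8 181.4] grip [ 0.56150531 -0.04157343  0.137     ] 0.04974799266801884
95 [148 169  43  27 809] [168.5 181.4] grip [ 0.56150501 -0.0417495   0.137     ] 0.04991542305863621
110 [148 168  43  28 836] [168.5 181.5] grip [ 0.56154994 -0.04177372  0.137     ] 0.049924526713814685
-108.02719024916628 [ 0.56152659 -0.04184549]
[140.10230754 166.23057584] [191.88444573 199.53769124]
```

The crank grip is at (0.5615, −0.0418), 49.9 mm from the axis at (0.577, 0.0057), so the numbers agree. I'll go above it and grip.

Emit:
{"method": "drive_tool", "body": {"moves": [[[0,0,0],[0.008,-0.04,0],0.048],[[0,0,0],[0.008,-0.045,0],0.048],[[0,0,0],[0.007,-0.04,0],0.048],[[0,0,0],[0,0,0],0.048],[[0,0,0],[0,0,0],0.048]]}}

```text
time: 14.92
eef_pos: [0.5622, -0.0422, 0.2306]
tcp_rot: [0.0, 1.0, 0.0, 0.0]
contact_force: [-0.4, 0.6, -0.4]
opening: 0.565
finger_force: 0.0
```

```bash
python3 - <<'E'
from h import *
s=ctrl.get_state(); print(s['eef_pos'].round(4))
A=np.array([.577,.0057])
for a in range(-108,-108-361,-20):
    p=lambda d:A+.05*np.array([np.cos(np.radians(d)),np.sin(np.radians(d))])
    d=(p(a-20)-p(a))/4; print(a,'->',a-20,'end',p(a-20).round(4),'row [%.4f,%.4f]'%(-d[0],d[1]))
E
```

```text
[ 0.5622 -0.0422  0.2306]
-108 -> -128 end [ 0.5462 -0.0337] row [0.0038,0.0020]
-128 -> -148 end [ 0.5346 -0.0208] row [0.0029,0.0032]
-148 -> -168 end [ 0.5281 -0.0047] row [0.0016,0.0040]
-168 -> -188 end [0.5275 0.0127] row [0.0002,0.0043]
-188 -> -208 end [0.5329 0.0292] row [-0.0013,0.0041]
-208 -> -228 end [0.5435 0.0429] row [-0.0027,0.0034]
-228 -> -248 end [0.5583 0.0521] row [-0.0037,0.0023]
-248 -> -268 end [0.5753 0.0557] row [-0.0042,0.0009]
-268 -> -288 end [0.5925 0.0533] row [-0.0043,-0.0006]
-288 -> -308 end [0.6078 0.0451] row [-0.0038,-0.0020]
-308 -> -328 end [0.6194 0.0322] row [-0.0029,-0.0032]
-328 -> -348 end [0.6259 0.0161] row [-0.0016,-0.0040]
-348 -> -368 end [ 0.6265 -0.0013] row [-0.0002,-0.0043]
-368 -> -388 end [ 0.6211 -0.0178] row [0.0013,-0.0041]
-388 -> -408 end [ 0.6105 -0.0315] row [0.0027,-0.0034]
-408 -> -428 end [ 0.5957 -0.0407] row [0.0037,-0.0023]
-428 -> -448 end [ 0.5787 -0.0443] row [0.0042,-0.0009]
-448 -> -468 end [ 0.5615 -0.0419] row [0.0043,0.0006]
-468 -> -488 end [ 0.5462 -0.0337] row [0.0038,0.0020]
```

Emit:
{"method": "drive_tool", "body": {"moves": [[[0,0,0],[0.0005,0,0.045],0.048],[[0,0,0],[0,0,0.035],0.048],[[0,0,0],[0,0,0.008],0.048],[[0,0,0],[0,0,0],0.048],[[0,0,0],[0,0,0],0.01]]}}

```text
time: 15.55
eef_pos: [0.5631, -0.0428, 0.1447]
tcp_rot: [0.0, 1.0, -0.0, 0.002]
contact_force: [0.2, -0.4, -0.4]
opening: 0.36
finger_force: 0.0
```

Emit:
{"method": "drive_tool", "body": {"moves": [[[0,0,0],[0,0,0],0.008],[[0,0,0],[0,0,0],0.008],[[0,0,0],[0,0,0],0.008]]}}

```text
time: 15.92
eef_pos: [0.5632, -0.0415, 0.1449]
tcp_rot: [0.001, 1.0, 0.001, 0.002]
contact_force: [1.0, 5.3, 3.6]
opening: 0.198
finger_force: 39.2
```

Gripped. Turning clockwise.

Emit:
{"method": "drive_tool", "body": {"moves": [[[0,0,0],[0.004,0.002,0],0.008],[[0,0,0],[0.004,0.002,0],0.008],[[0,0,0],[0.0038,0.002,0],0.008],[[0,0,0],[0.0038,0.002,0],0.008]]}}

```text
time: 16.42
eef_pos: [0.5484, -0.0346, 0.1449]
tcp_rot: [0.001, 1.0, 0.0, 0.004]
contact_force: [5.6, 4.0, 2.2]
opening: 0.198
finger_force: 39.4
```

Emit:
{"method": "drive_tool", "body": {"moves": [[[0,0,0],[0.003,0.0032,0],0.008],[[0,0,0],[0.003,0.0032,0],0.008],[[0,0,0],[0.0029,0.0032,0],0.008],[[0,0,0],[0.0029,0.0032,0],0.008]]}}

```text
time: 16.92
eef_pos: [0.5362, -0.0228, 0.1448]
tcp_rot: [0.001, 1.0, -0.001, 0.003]
contact_force: [5.4, 0.3, 5.1]
opening: 0.2
finger_force: 39.7
```

Emit:
{"method": "drive_tool", "body": {"moves": [[[0,0,0],[0.0017,0.004,0],0.008],[[0,0,0],[0.0016,0.004,0],0.008],[[0,0,0],[0.0016,0.004,0],0.008],[[0,0,0],[0.0016,0.004,0],0.008]]}}

```text
time: 17.42
eef_pos: [0.5288, -0.0076, 0.1449]
tcp_rot: [0.0, 1.0, -0.002, 0.001]
contact_force: [0.7, -2.7, 7.4]
opening: 0.194
finger_force: 40.0
```

Emit:
{"method": "drive_tool", "body": {"moves": [[[0,0,0],[0.0002,0.0044,-0.001],0.008],[[0,0,0],[0.0002,0.0044,0],0.008],[[0,0,0],[0.0002,0.0044,0],0.008],[[0,0,0],[0.0002,0.0044,0],0.008]]}}

```text
time: 17.92
eef_pos: [0.5268, 0.0105, 0.1448]
tcp_rot: [0.0, 1.0, -0.001, -0.001]
contact_force: [-0.9, -2.9, 7.9]
opening: 0.197
finger_force: 39.9
```

Emit:
{"method": "drive_tool", "body": {"moves": [[[0,0,0],[-0.0013,0.0042,-0.001],0.008],[[0,0,0],[-0.0013,0.0042,0],0.008],[[0,0,0],[-0.0013,0.0042,0],0.008],[[0,0,0],[-0.0013,0.0042,0],0.008]]}}

```text
time: 18.42
eef_pos: [0.5281, 0.0177, 0.1447]
tcp_rot: [-0.004, 1.0, -0.014, -0.008]
contact_force: [-17.4, -44.1, 11.9]
opening: 0.195
finger_force: 44.3
```

The stop is reached at about −194°. I'll ease the push to measure the closed angle.

Emit:
{"method": "drive_tool", "body": {"moves": [[[0,0,0],[0.0018,-0.004,0],0.008],[[0,0,0],[0.0016,-0.0035,0],0.008],[[0,0,0],[0,0,0],0.008]]}}

```text
time: 18.8
eef_pos: [0.5278, 0.0168, 0.1448]
tcp_rot: [-0.0, 1.0, -0.004, -0.002]
contact_force: [-4.7, -12.5, 5.8]
opening: 0.198
finger_force: 40.4
```

```bash
cat > w.py <<'E'
from h import *
def meas():
    c=grab('wrist'); s=ctrl.get_state(); e=s['eef_pos']
    h=cv2.cvtColor(c['image'],cv2.COLOR_RGB2HSV)
    m=cv2.inRange(h,np.array([100,120,50]),np.array([125,255,255]))
    print('eef',e.round(4),'F',np.round(s['contact_force'],1),'q',np.round(s['tcp_rot'],4),'ang',np.degrees(np.arctan2(e[1]-.0057,e[0]-.577)).round(2),'r',np.hypot(e[1]-.0057,e[0]-.577).round(4))
    # spoke direction: blue pixels with radius 20..40 mm on rim plane
    y,x=np.nonzero(m); P=np.array([onz(c,(a,b),.104) for a,b in zip(x,y)])[:,:2]-[.577,.0057]
    r=np.hypot(*P.T); a=np.degrees(np.arctan2(P[:,1],P[:,0])); k=(r>.018)&(r<.042)
    H,_=np.histogram(a[k],np.arange(-180,181,10)); print(H.tolist())
    z=np.exp(3j*np.radians(a[k])).mean(); print('spoke phase',np.degrees(np.angle(z))/3,abs(z))
if __name__=='__main__': meas()
E
python3 w.py
```

```text
eef [0.5278 0.0168 0.1448] F [ -4.3 -12.7   5.8] q [-4.0e-04  1.0e+00 -4.5e-03 -1.9e-03] ang 167.29 r 0.0505
[0, 0, 0, 0, 0, 0, 0, 0, 0, 0, 0, 0, 0, 0, 0, 0, 0, 0, 0, 0, 0, 33, 87, 100, 6, 0, 0, 0, 0, 0, 0, 0, 0, 0, 0, 0]
spoke phase 48.70871203321374 0.9302721007103357
```

Closed angle is about 167.3° by the TCP, with the spoke phase at 48.7° as a cross-check. Now I'll tabulate the counter-clockwise rows.

```bash
python3 - <<'E'
import numpy as np
A=np.array([.577,.0057]); p=lambda d:A+.05*np.array([np.cos(np.radians(d)),np.sin(np.radians(d))])
for i in range(15):
    a=167.3+24*i; d=p(a+24)-p(a); print(i,'row [%.4f,%.4f]'%(-d[0],d[1]),'end',p(a+24).round(4))
E
```

```text
0 row [0.0003,-0.0208] end [ 0.528  -0.0041]
1 row [-0.0082,-0.0191] end [ 0.5362 -0.0232]
2 row [-0.0153,-0.0141] end [ 0.5515 -0.0373]
3 row [-0.0197,-0.0067] end [ 0.5712 -0.044 ]
4 row [-0.0207,0.0019] end [ 0.5919 -0.042 ]
5 row [-0.0181,0.0102] end [ 0.61   -0.0319]
6 row [-0.0124,0.0167] end [ 0.6224 -0.0152]
7 row [-0.0046,0.0203] end [0.627  0.0051]
8 row [0.0041,0.0204] end [0.6229 0.0255]
9 row [0.0120,0.0170] end [0.6109 0.0424]
10 row [0.0179,0.0106] end [0.593  0.0531]
11 row [0.0206,0.0024] end [0.5724 0.0555]
12 row [0.0199,-0.0062] end [0.5525 0.0493]
13 row [0.0156,-0.0137] end [0.5369 0.0356]
14 row [0.0087,-0.0189] end [0.5282 0.0167]
```

Emit:
{"method": "drive_tool", "body": {"moves": [[[0,0,0],[0.0015,-0.0245,0],0.008],[[0,0,0],[-0.0082,-0.0191,0],0.008],[[0,0,0],[-0.0153,-0.0141,0],0.008],[[0,0,0],[-0.0197,-0.0067,0],0.008],[[0,0,0],[0,0,0],0.008]]}}

```text
time: 19.48
eef_pos: [0.5719, -0.0431, 0.1448]
tcp_rot: [0.001, 1.0, 0.001, 0.001]
contact_force: [3.3, 4.0, 3.5]
opening: 0.195
finger_force: 40.2
```

Emit:
{"method": "drive_tool", "body": {"moves": [[[0,0,0],[-0.0202,0.0015,0],0.008],[[0,0,0],[-0.0181,0.0102,0],0.008],[[0,0,0],[-0.0124,0.0167,0],0.008],[[0,0,0],[-0.0046,0.0203,0],0.008],[[0,0,0],[0.0041,0.0204,0],0.008]]}}

```text
time: 20.1
eef_pos: [0.6232, 0.0253, 0.1448]
tcp_rot: [0.001, 1.0, -0.001, 0.002]
contact_force: [0.7, -3.1, 3.0]
opening: 0.198
finger_force: 40.3
```

Emit:
{"method": "drive_tool", "body": {"moves": [[[0,0,0],[0.012,0.017,0],0.008],[[0,0,0],[0,0,0],0.008]]}}

```text
time: 20.35
eef_pos: [0.6088, 0.0451, 0.1449]
tcp_rot: [-0.0, 1.0, 0.001, -0.001]
contact_force: [-0.1, 3.9, 5.2]
opening: 0.2
finger_force: 40.4
```

Emit:
{"method": "drive_tool", "body": {"moves": [[[0,0,0],[0.0165,0.009,0],0.008],[[0,0,0],[0.0206,0.0024,0],0.008],[[0,0,0],[0.0199,-0.0062,0],0.008],[[0,0,0],[0.0156,-0.0137,0],0.008],[[0,0,0],[0.0087,-0.0189,0],0.008]]}}

```text
time: 20.98
eef_pos: [0.5277, 0.0168, 0.1449]
tcp_rot: [0.0, 1.0, 0.002, 0.0]
contact_force: [7.8, 2.4, 0.2]
opening: 0.197
finger_force: 40.3
```

Emit:
{"method": "drive_tool", "body": {"moves": [[[0,0,0],[0,0,0],0.008]]}}

```text
time: 21.1
eef_pos: [0.5274, 0.0147, 0.1448]
tcp_rot: [0.001, 1.0, -0.0, -0.001]
contact_force: [-1.9, -2.2, 6.1]
opening: 0.195
finger_force: 41.0
```

```bash
python3 w.py
```

```text
eef [0.5274 0.0147 0.1448] F [-2.4 -3.   7.9] q [ 6.0e-04  1.0e+00 -5.0e-04 -1.4e-03] ang 169.68 r 0.0504
[0, 0, 0, 0, 0, 0, 0, 0, 0, 0, 0, 0, 0, 0, 0, 0, 0, 0, 0, 0, 0, 22, 74, 96, 19, 0, 0, 0, 0, 0, 0, 0, 0, 0, 0, 0]
spoke phase 50.5661515897286 0.9294709927366503
```

One turn is done, about 2° ahead. Second turn.

Emit:
{"method": "drive_tool", "body": {"moves": [[[0,0,0],[-0.0005,-0.0188,0],0.008],[[0,0,0],[-0.0082,-0.0191,0],0.008],[[0,0,0],[-0.0153,-0.0141,0],0.008],[[0,0,0],[-0.0197,-0.0067,0],0.008],[[0,0,0],[0,0,0],0.008]]}}

```text
time: 21.78
eef_pos: [0.5733, -0.0431, 0.1448]
tcp_rot: [0.001, 1.0, 0.001, 0.001]
contact_force: [2.0, 1.2, 4.8]
opening: 0.198
finger_force: 40.8
```

Emit:
{"method": "drive_tool", "body": {"moves": [[[0,0,0],[-0.0205,0.0017,0],0.008],[[0,0,0],[-0.0181,0.0102,0],0.008],[[0,0,0],[-0.0124,0.0167,0],0.008],[[0,0,0],[-0.0046,0.0203,0],0.008],[[0,0,0],[0,0,0],0.008]]}}

```text
time: 22.4
eef_pos: [0.6268, 0.0073, 0.1449]
tcp_rot: [-0.0, 1.0, 0.001, -0.002]
contact_force: [-1.4, 2.4, 7.4]
opening: 0.195
finger_force: 41.0
```

Emit:
{"method": "drive_tool", "body": {"moves": [[[0,0,0],[0.0041,0.0184,0],0.008],[[0,0,0],[0.012,0.0168,0],0.008],[[0,0,0],[0.0179,0.0106,0],0.008],[[0,0,0],[0.0206,0.0024,0],0.008],[[0,0,0],[0,0,0],0.008]]}}

```text
time: 23.02
eef_pos: [0.5708, 0.0563, 0.1448]
tcp_rot: [0.0, 1.0, 0.002, -0.002]
contact_force: [-1.9, 4.4, 8.1]
opening: 0.193
finger_force: 41.2
```

Emit:
{"method": "drive_tool", "body": {"moves": [[[0,0,0],[0.0183,-0.0065,0],0.008],[[0,0,0],[0.0156,-0.0137,0],0.008],[[0,0,0],[0.0065,-0.0125,0],0.008],[[0,0,0],[0,0,0],0.008],[[0,0,0],[0,0,0],0.008]]}}

```text
time: 23.65
eef_pos: [0.5294, 0.0223, 0.1447]
tcp_rot: [0.0, 1.0, 0.001, -0.005]
contact_force: [-9.0, 1.2, 12.6]
opening: 0.195
finger_force: 41.7
```

```bash
python3 w.py
```

```text
eef [0.5294 0.0223 0.1447] F [-9.   1.7 12.7] q [-0.0e+00  1.0e+00  8.0e-04 -4.9e-03] ang 160.77 r 0.0505
[0, 0, 0, 0, 0, 0, 0, 0, 0, 0, 0, 0, 0, 0, 0, 0, 0, 0, 0, 0, 11, 80, 109, 34, 0, 0, 0, 0, 0, 0, 0, 0, 0, 0, 0, 0]
spoke phase 42.04531861118344 0.9327457704235034
```

Emit:
{"method": "drive_tool", "body": {"moves": [[[0,0,0],[0.0018,-0.0028,-0.001],0.008],[[0,0,0],[0.0018,-0.0028,-0.001],0.008],[[0,0,0],[0,0,0],0.008],[[0,0,0],[0,0,0],0.008]]}}

```text
time: 24.2
eef_pos: [0.5276, 0.0157, 0.145]
tcp_rot: [0.0, 1.0, 0.001, -0.002]
contact_force: [-0.8, 2.8, -3.2]
opening: 0.193
finger_force: 40.2
```

```bash
python3 w.py
```

```text
eef [0.5276 0.0157 0.145 ] F [-1.1  2.4 -3.5] q [ 5.0e-04  1.0e+00  5.0e-04 -2.3e-03] ang 168.57 r 0.0504
[0, 0, 0, 0, 0, 0, 0, 0, 0, 0, 0, 0, 0, 0, 0, 0, 0, 0, 0, 0, 0, 28, 83, 100, 12, 0, 0, 0, 0, 0, 0, 0, 0, 0, 0, 0]
spoke phase 49.392128377730046 0.9301820610275561
```

The handle is within 1° of exactly two turns. I'll firm the grip for the colleague's tightening and do a final check.

Emit:
{"method": "drive_tool", "body": {"moves": [[[0,0,0],[0,0.001,0],0.008],[[0,0,0],[0,0,0],0.008],[[0,0,0],[0,0,0],0.008]], "grip_force": 80}}

```text
time: 24.62
eef_pos: [0.5277, 0.0158, 0.1452]
tcp_rot: [0.0, 1.0, -0.0, -0.002]
contact_force: [-4.0, -1.7, -7.9]
opening: 0.184
finger_force: 78.1
```

```bash
python3 w.py; python3 - <<'E'
from h import *
t=grab('top')
for n,b,z in(('A',(335,155,360,180),.104),('B',(265,170,310,210),.06)):
    y,x=np.nonzero(yel(t,b)); print(n,len(x),onz(t,(x.mean(),y.mean()),z).round(3) if len(x) else 'hidden')
E
```

```text
eef [0.5277 0.0159 0.1452] F [-5.3 -1.5 -8.4] q [ 4.0e-04  1.0e+00 -2.0e-04 -2.1e-03] ang 168.3 r 0.0504
[0, 0, 0, 0, 0, 0, 0, 0, 0, 0, 0, 0, 0, 0, 0, 0, 0, 0, 0, 0, 0, 26, 87, 99, 8, 0, 0, 0, 0, 0, 0, 0, 0, 0, 0, 0]
spoke phase 49.18695535195034 0.9314912221799082
A 19 [0.606 0.155 0.104]
B 17 [0.543 0.346 0.06 ]
```

All in place, so I'm handing in.

```bash
python3 -c "
from plant import ctrl
print(ctrl.sign_off())"
```

```text
the job is handed in; nothing more can be done
None
```

The job is handed in at about 25 s: the wide coupler is fully home on the spigot and released, and the other is upright in the tray (taken as the tight one once the first fitted, not tried itself). The valve was closed to its stop and backed off two turns (within about 1°), with the handle still gripped.

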